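# Clear the recess and slide the packed tin home

## Robot

A 6-joint arm with a two-finger parallel gripper is mounted at the origin on the work surface. World frame = base frame: x ahead of the robot, y to its left, z up, the work surface at z = 0. Lengths are in m, angles in rad, forces in N, time in s.
With the tool pointing down it reaches from about 0.325 to 0.85 m from the base axis. Payload 4.4 kg.
Tool frame: the origin (TCP) lies on the centre line of the jaws, within the pads' length; the fingertips stand 22 mm ahead of it and the grasp point (between the pads) lies 3 mm ahead of it; z points along the fingers, y is the line along which they close (so a half turn about z gives the same grasp; the last joint's range is limited). The gripper opens to 94 mm and grips with 3 to 60 N. Pads are 16 mm wide; open, the fingers measure 119 mm over their backs; the gripper's body (75 mm by 177 mm) begins 78 mm behind the grasp point.
Start: joints at [-1.361, 0.207, 1.542, -0, 1.393, -0.15], TCP at [0.203, -0.538, 0.227] pointing down, gripper open.
Joint ranges: [-2.73, 2.73], [-0.86, 2.22], [0.23, 2.46], [-1.11, 4.25], [0.08, 2.63], [-2.82, 2.82]. Speed limits (rad/s): [2.79, 2.79, 3.14, 3.14, 3.14, 3.14].

## Interface

Orientations are given as a unit quaternion [x, y, z, w].
In Python, from workcell import bot, hand, eyes, ticket gives the robot as it stands. The module is installed in compiled form; this text tells all that it offers. Calls block until the motion is done:
- bot.move_pose(position, orientation): joint-space move of the TCP to a pose.
- bot.movel(position, v=0.15, attitude=None, force_limit=None): straight line of the TCP; attitude=None keeps the orientation; v is the mean speed in m/s. With force_limit (N) it stops when the force on the tool has changed by that much, and returns True; else False.
- bot.movej(angles): joint-space move.
- hand.let_go() and hand.gripper_close(strength=None): open the fingers fully, or close them until they stop; strength is the grip in N (None keeps the last).
- bot.pause(seconds).
- bot.ik(position, orientation): joint angles nearest the present ones, or None.
- bot.state(): the state.
- eyes.grab_frame(name): name is "scene" or "side" or "wrist"; returns (picture, depth): 400x640x3 uint8, red, green, blue; 400x640 float32, m along the optical axis (not along the pixel's ray), 0 where there is no reading.
- eyes.camera_model(name): a dict with "camera_matrix" (3x3 intrinsics, pixels), "D" ([k1, k2, p1, p2, k3] as OpenCV has them; the pictures are not rectified), "R" (3x3) and "t" (3): a world point X has camera coordinates R X + t; the wrist camera has in their place "hand_eye" (4x4, takes a point from camera to tool coordinates, whose origin is the TCP and whose axes are the flange's). Camera axes: x right, y down, z forward; pixel columns grow to the right and rows downward; lengths in m; the calibration is good to about 2 mm. A picture is of the moment at which its call begins: read the wrist's pose just before it. camera_model takes no time and is no camera call.
A pose or a line that the arm cannot do raises bot.Unreachable and nothing moves.
- ticket.close_job(): hands the job in; it is judged then, once.
The state is a dict: "time": time; "q": joint angles; "qvel": joint speeds; "effort": joint torques, N m; "ee_pos": TCP position; "tool_rot": TCP orientation; "ft_force": force on the tool from outside, world axes, zero at the start; "torque": the same for the moment, N m; "opening": finger opening in m; "grip_force": force on a finger pad.
Only numpy, scipy, OpenCV 4.12 (cv2) and the standard library are available. Lean on these libraries where they do the work, as an engineer would, in place of code of your own. Each camera call takes 0.05 s, during which the arm holds its last target. There are 200 camera calls.

## Task

The spool stand has been left standing in the one recess of the plywood board that has no tin. Lift it out, carry it slowly and upright, and set it down gently with its whole foot on the cork mat; then slide the loose packed tin over the board, without lifting it, until it drops flat into the freed recess. Leave the other two tins in their recesses and do not disturb the glue bottle.

Things in the scene. Friction and masses are not known exactly. Their poses are not given: they have to be found in the camera images.
- board: fixed plywood board lying on the table, 290 mm along its x, 360 mm along its y, 18 mm thick; origin at the centre of its underside. Its three recesses lie in a row along its y, 85 mm from the origin on its +x side (the side far from the robot), 115 mm apart; the -x half is a flat loading area
- recess1 (a point): one of the three round recesses in the board, 97 mm across and 8 mm deep with upright walls; point at the centre of its floor, 8 mm below the board's top and 10 mm above the table. The one at the board's +y end
- recess2 (a point): one of the three round recesses in the board, 97 mm across and 8 mm deep with upright walls; point at the centre of its floor, 8 mm below the board's top and 10 mm above the table. The middle one
- recess3 (a point): one of the three round recesses in the board, 97 mm across and 8 mm deep with upright walls; point at the centre of its floor, 8 mm below the board's top and 10 mm above the table. The one at the board's -y end
- tin_center (a point): the loose tin to be slid home, on the board's flat loading area: round steel tin, 90 mm diameter, 50 mm high, closed on top by tightly rolled card packed level with the rim (nothing to pinch), 0.15 to 0.3 kg; point at its centre, 25 mm above its underside. It slides on the flat board when pushed low on its side
- tin_a_center (a point): a tin already in a recess, to be left there: round steel tin, 90 mm diameter, 50 mm high, closed on top by tightly rolled card packed level with the rim (nothing to pinch), 0.15 to 0.3 kg; point at its centre, 25 mm above its underside. 
- tin_b_center (a point): the other tin already in a recess, to be left there: round steel tin, 90 mm diameter, 50 mm high, closed on top by tightly rolled card packed level with the rim (nothing to pinch), 0.15 to 0.3 kg; point at its centre, 25 mm above its underside. 
- stand: the spool stand: a round wooden foot (70 mm diameter, 12 mm thick), an upright post (14 mm diameter) and a full spool of copper wire at the top (56 mm diameter, from 150 to 200 mm above the underside), with a 6 mm nub of post on top (206 mm overall); about 0.5 kg, nearly all of it in the spool, so that it tips easily. Round, its z axis is its post; origin at the centre of the foot's underside. Starts upright on the floor of a recess
- stand_spool (a point): centre of that spool, 175 mm above the stand's underside: the place to grip
- mat: fixed square cork mat, 130 x 130 mm, 3 mm thick, on the table to the left or right of the board, sides along its x and y; origin at the centre of its underside
- glue_center (a point): white glue bottle, 60 mm diameter, 140 mm high, standing on the table on the side of the board away from the mat; point 70 mm above its underside

How it is judged:
By the outcome, as a careful person would: the job done as asked, in the order asked, and still so for the second after the job is handed in, with the robot touching nothing.
It also fails if it takes over 72 s, if anything falls off the work surface, if the arm or the gripper's body presses on something with over 40 N, if the wrist force passes 120 N, or if a joint passes its speed limit or range.

## Working session

There is one attempt and no reset: what is moved stays moved. The work goes in short steps, each a Python script; the robot and the scene stay as the last script left them, time stands still between calls to the robot, and variables do not carry over. Pictures are saved under pics/ and viewed, at most 10 in all, crops included, and the job is handed in when it is done.

```bash
mkdir -p pics; python3 - <<'E'
from workcell import bot,eyes
import cv2,numpy as np
for n in("scene","side"):
    p,d=eyes.grab_frame(n); np.savez(f"pics/{n}.npz",p=p,d=d); cv2.imwrite(f"pics/{n}1.png",p[:,:,::-1])
    m=eyes.camera_model(n); print(n,{k:np.round(v,3).tolist() for k,v in m.items()}, (d>0).mean())
print(eyes.camera_model("wrist")); s=bot.state(); print(s)
E
```

```text
scene {'camera_matrix': [[416.217, 0.0, 321.435], [0.0, 416.217, 202.836], [0.0, 0.0, 1.0]], 'D': [-0.108, 0.0, 0.0, 0.0, 0.0], 'R': [[0.65, 0.76, 0.002], [0.645, -0.55, -0.53], [-0.402, 0.346, -0.848]], 't': [-0.356, -0.285, 1.359]} 0.9958984375
side {'camera_matrix': [[497.461, 0.0, 325.635], [0.0, 497.461, 195.554], [0.0, 0.0, 1.0]], 'D': [-0.07, 0.0, 0.0, 0.0, 0.0], 'R': [[-0.997, -0.08, -0.018], [-0.05, 0.762, -0.646], [0.065, -0.643, -0.763]], 't': [0.549, 0.116, 1.489]} 0.995875
{'camera_matrix': array([[352.96963673,   0.        , 322.47821793],
       [  0.        , 352.96963673, 195.85173457],
       [  0.        ,   0.        ,   1.        ]]), 'D': array([-0.03904377,  0.        ,  0.        ,  0.        ,  0.        ]), 'hand_eye': array([[-7.42148423e-04, -9.66952948e-01, -2.54953811e-01,
         7.37999307e-02],
       [ 9.99999721e-01, -7.40730920e-04, -1.01572395e-04,
         3.39540404e-04],
       [-9.06364442e-05, -2.54953816e-01,  9.66953227e-01,
        -1.56594335e-01],
       [ 0.00000000e+00,  0.00000000e+00,  0.00000000e+00,
         1.00000000e+00]])}
{'time': 0.1, 'q': array([-1.36049351e+00,  2.07348025e-01,  1.54278731e+00, -1.63181695e-05,
        1.39348260e+00, -1.50512120e-01]), 'qvel': array([ 0.00068999, -0.00381527, -0.00154513, -0.00027135,  0.00027761,
       -0.00065336]), 'effort': array([-1.78166943e-05, -3.71869719e+01, -2.82292449e+01,  7.00790458e-02,
        3.11249366e-02, -5.38559004e-05]), 'ee_pos': array([ 0.20283226, -0.53731875,  0.22641063]), 'tool_rot': array([ 9.83769898e-01,  1.79431775e-01, -3.82947842e-05, -1.01194610e-03]), 'ft_force': array([ 0.0622386 ,  0.58645634, -1.19338872]), 'torque': array([ 0.02379757, -0.00577651,  0.02040234]), 'grip_force': 0.0, 'opening': 0.09400430764982459}
```

View pics/scene1.png

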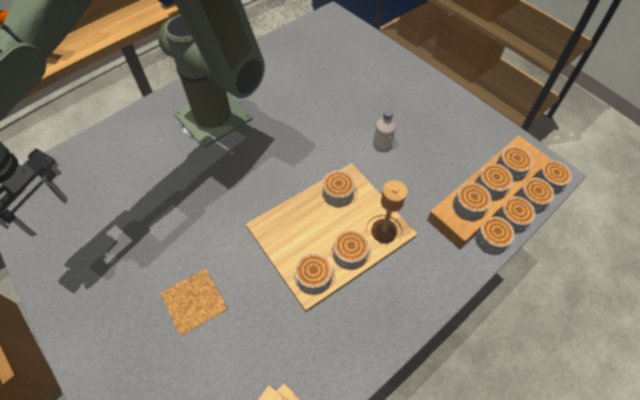

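View pics/side1.png

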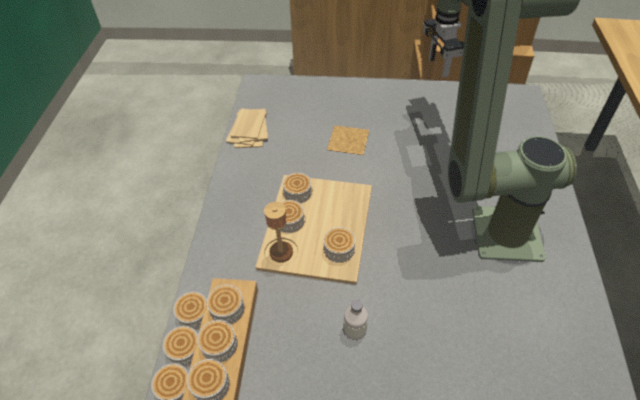

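Scene picture: board corners are near (352,165), (415,235), (307,307), (247,228). The stand's spool is at (394,190), in the +y-end recess; the loose tin is at (339,185), the mat at (195,300) and the bottle at (384,132). The side view agrees: spool (276,213), loose tin (339,242), mat (349,140).

```bash
cat > h.py <<'E'
import numpy as np,cv2
from workcell import bot,hand,eyes,ticket
from scipy.spatial.transform import Rotation as Ro
def world(n,d,m=None,T=None):
    "world xyz per pixel from depth"
    m=m or eyes.camera_model(n); h,w=d.shape
    uv=np.stack(np.meshgrid(np.arange(w),np.arange(h)),-1).reshape(-1,1,2).astype(float)
    r=cv2.undistortPoints(uv,m["camera_matrix"],m["D"]).reshape(h,w,2)
    c=np.dstack([r,np.ones((h,w))])*d[...,None]
    if T is not None: return (c@T[:3,:3].T)+T[:3,3]
    return (c-m["t"])@m["R"]
def down(yaw): # tool pointing down, y(closing) axis at yaw+90deg
    return (Ro.from_euler('z',yaw)*Ro.from_quat([1,0,0,0])).as_quat()
def wristT(s):
    T=np.eye(4);T[:3,:3]=Ro.from_quat(s["tool_rot"]).as_matrix();T[:3,3]=s["ee_pos"]
    return T@eyes.camera_model("wrist")["hand_eye"]
def blobs(W,mask,lo,hi,amin=40):
    z=W[...,2]; k=(mask&(z>lo)&(z<hi)).astype(np.uint8)
    n,l,st,c=cv2.connectedComponentsWithStats(k)
    for i in range(1,n):
        if st[i,4]>=amin:
            p=W[l==i]; (cx,cy),r=cv2.minEnclosingCircle(p[:,:2].astype(np.float32))
            print(st[i,4],"px",np.round(c[i]),"mean",p.mean(0).round(4),"circ",round(cx,4),round(cy,4),"r",round(r,4))
E
python3 - <<'E'
from h import *
for n in("scene","side"):
    f=np.load(f"pics/{n}.npz");p,d=f["p"],f["d"];W=world(n,d)
    x,y,z=np.moveaxis(W,-1,0)
    reg=(x>.3)&(x<.95)&(y>-.5)&(y<.4)&(d>0)
    print(n,"tops");blobs(W,reg,.05,.08)
    print("spool");blobs(W,reg,.185,.225)
    print("tall");blobs(W,reg,.1,.15,15)
    print("table z",np.median(z[reg&(z<.012)]))
    hsv=cv2.cvtColor(p,cv2.COLOR_RGB2HSV); wood=(hsv[...,0]<28)&(hsv[...,1]>70)
    for name,lo,hi in(("board",.010,.028),("mat",-.008,.009)):
        k=(reg&wood&(z>lo)&(z<hi)).astype(np.uint8)
        k=cv2.morphologyEx(k,cv2.MORPH_OPEN,np.ones((3,3)))
        N,l,st,c=cv2.connectedComponentsWithStats(k)
        for i in range(1,N):
            if st[i,4]>400:
                q=W[l==i]; print(name,st[i,4],c[i].round(),q.mean(0).round(4),cv2.minAreaRect(q[:,:2].astype(np.float32)))
E
```

```text
scene tops
144 px [384. 136.] mean [0.4588 0.3186 0.0657] circ 0.4497 0.3305 r 0.0293
803 px [338. 185.] mean [0.5048 0.0973 0.0676] circ 0.5004 0.1011 r 0.0464
1005 px [475. 219.] mean [0.816  0.3081 0.0546] circ 0.8191 0.2924 r 0.1127
944 px [351. 246.] mean [6.603e-01 6.000e-04 6.060e-02] circ 0.6585 0.0019 r 0.046
1045 px [313. 270.] mean [ 0.6492 -0.1135  0.0605] circ 0.6482 -0.1113 r 0.0465
spool
529 px [394. 193.] mean [0.6724 0.1127 0.2073] circ 0.6687 0.1171 r 0.0296
tall
180 px [387. 118.] mean [0.4488 0.3318 0.1217] circ 0.4484 0.3345 r 0.021
17 px [492. 185.] mean [0.7881 0.3935 0.1012] circ 0.7882 0.3928 r 0.0125
405 px [474. 198.] mean [0.7818 0.3239 0.1017] circ 0.7793 0.3264 r 0.0453
30 px [388. 214.] mean [0.6722 0.1125 0.1125] circ 0.6707 0.1137 r 0.0068
table z 0.0002641932563061391
board 8624 [322. 232.] [ 0.5638 -0.0117  0.0182] ((0.5731683373451233, 0.010484904050827026), (0.36201587319374084, 0.2951565384864807), 84.56399536132812)
board 479 [383. 231.] [0.6712 0.1125 0.021 ] ((0.6671827435493469, 0.11888793855905533), (0.07294938713312149, 0.07712849974632263)
[... 802 characters left out ...]
 [223. 301.] mean [0.7808 0.3343 0.1026] circ 0.7801 0.3308 r 0.0458
259 px [356. 310.] mean [0.4473 0.346  0.1221] circ 0.4471 0.3419 r 0.023
57 px [219. 323.] mean [0.7787 0.394  0.1019] circ 0.7787 0.3972 r 0.0255
table z 0.0008142028971295397
board 532 [251. 132.] [ 0.8493 -0.3789  0.0206] ((0.8377828598022461, -0.38517898321151733), (0.19102194905281067, 0.1170920580625534), 51.4160041809082)
board 6310 [322. 232.] [0.5568 0.0391 0.0187] ((0.5767021179199219, 0.01099345088005066), (0.3681012988090515, 0.290733277797699), 84.6708755493164)
mat 819 [348. 140.] [ 0.5012 -0.3752  0.0039] ((0.5007210969924927, -0.3790617883205414), (0.14067555963993073, 0.129417285323143), 82.12699127197266)
```

```bash
python3 - <<'E'
from h import *
bot.movel([.203,-.538,.36],v=.2)
bot.move_pose([.6705,.1185,.36],down(0))
s=bot.state(); p,d=eyes.grab_frame("wrist"); cv2.imwrite("pics/w1.png",p[:,:,::-1])
print(s["time"],s["ee_pos"].round(4),s["q"].round(2)); W=world("wrist",d,T=wristT(s))
blobs(W,d>0,.196,.225,300); blobs(W,d>0,.196,.2035,300); blobs(W,d>0,.05,.08,300); blobs(W,d>0,.214-.002,.22,20)
E
```

```text
3.75 [0.6706 0.1175 0.3601] [ 0.05  0.38  1.06 -0.    1.71  1.62]
3039 px [322. 186.] mean [0.6723 0.1176 0.2095] circ 0.6712 0.1178 r 0.0283
714 px [70. 10.] mean [0.8599 0.4285 0.0508] circ 0.8638 0.4298 r 0.0399
618 px [147.   9.] mean [0.8577 0.3313 0.0508] circ 0.8656 0.3334 r 0.0372
655 px [179.  80.] mean [0.7733 0.2943 0.0637] circ 0.778 0.3201 r 0.0469
318 px [ 96. 102.] mean [0.7485 0.4015 0.0661] circ 0.7527 0.4073 r 0.0282
3544 px [408. 168.] mean [0.6611 0.0041 0.0598] circ 0.6599 0.0036 r 0.0451
3489 px [492. 176.] mean [ 0.6504 -0.1093  0.0597] circ 0.6493 -0.1114 r 0.0457
3108 px [333. 278.] mean [0.5068 0.1021 0.0671] circ 0.5027 0.1017 r 0.0459
202 px [322. 189.] mean [0.6715 0.1176 0.2152] circ 0.6712 0.1177 r 0.0071
```

View pics/w1.png

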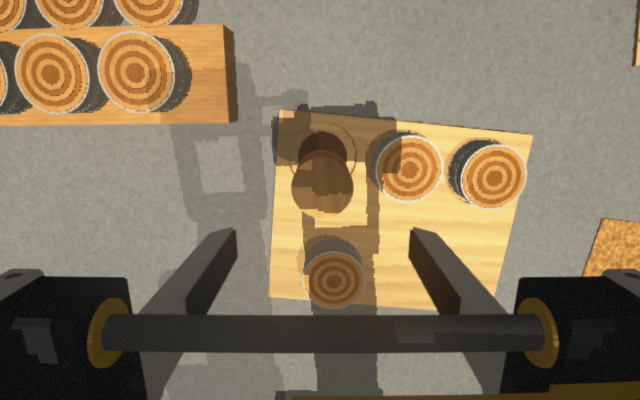

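The wrist view shows the spool at (322,186), the loose tin at (333,278), the two seated tins at (408,168) and (492,176), and the mat edge at (610,250). The fingers straddle the spool, so I'll grip it and lift.

```bash
python3 - <<'E'
from h import *
bot.movel([.6712,.1178,.25],v=.15)
bot.movel([.6712,.1178,.190],v=.06)
print(bot.state()["ee_pos"].round(4)); hand.gripper_close(35)
s=bot.state(); print(s["time"],s["opening"],s["grip_force"],s["ft_force"].round(2))
bot.pause(.2)
bot.movel([.6712,.1178,.21],v=.03); s=bot.state(); print(s["ee_pos"].round(4),s["ft_force"].round(2),s["torque"].round(3))
bot.movel([.6712,.1178,.31],v=.08); bot.pause(.2)
s=bot.state(); print(s["time"],s["opening"],s["ft_force"].round(2),s["torque"].round(3))
p,d=eyes.grab_frame("scene"); np.savez("pics/s2.npz",p=p,d=d)
c1=p[120:330,150:470]
q,d2=eyes.grab_frame("side"); c2=q[80:290,210:530]
cv2.imwrite("pics/s2.png",cv2.resize(np.vstack([c1,c2]),None,fx=1.4,fy=1.4)[:,:,::-1])
for n,dd in(("scene",d),("side",d2)):
    W=world(n,dd); r=(W[...,0]>.55)&(W[...,0]<.8)&(W[...,1]>.04)&(W[...,1]<.25)&(dd>0)
    for lo,hi in((.125,.15),(.15,.2),(.2,.26)): blobs(W,r,lo,hi,15)
E
```

```text
[0.6717 0.1178 0.1907]
6.5083 0.055559909057979445 35.00005066394806 [ 0.07 -0.62 -0.02]
[0.6711 0.1178 0.2099] [ 0.23 -0.26 -6.74] [0.031 0.009 0.034]
9.125 0.05574932416439968 [-0.    0.71 -4.71] [ 0.07  -0.027  0.001]
541 px [390. 208.] mean [0.6721 0.1123 0.1409] circ 0.6697 0.1164 r 0.0361
69 px [392. 200.] mean [0.6716 0.113  0.176 ] circ 0.671 0.1147 r 0.0071
77 px [395. 188.] mean [0.6718 0.113  0.2252] circ 0.6702 0.1158 r 0.0069
417 px [277. 227.] mean [0.67   0.1244 0.1414] circ 0.6724 0.1197 r 0.0368
58 px [276. 219.] mean [0.6705 0.1235 0.1754] circ 0.6709 0.1213 r 0.0068
73 px [274. 207.] mean [0.6704 0.1232 0.227 ] circ 0.6703 0.1206 r 0.0081
```

View pics/s2.png

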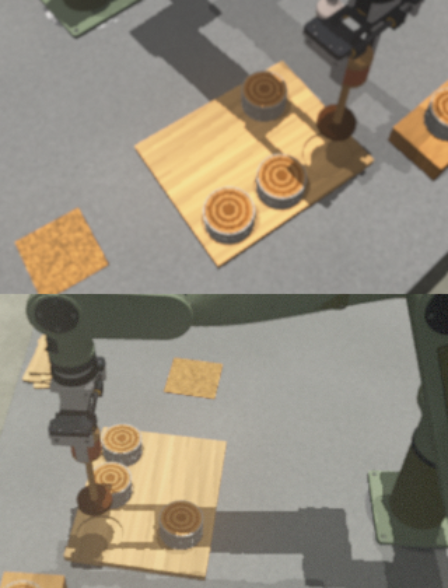

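Scene (356,70 to 337,120) and side (85,455 to 95,500) both show the stand upright in the gripper, clear of the board. I'll carry it to the mat.

```bash
python3 - <<'E'
from h import *
bot.movel([.499,-.380,.31],v=.09); bot.pause(.4)
bot.movel([.499,-.380,.197],v=.06); bot.pause(.3)
print("contact",bot.movel([.499,-.380,.1815],v=.012,force_limit=3))
bot.pause(.2)
s=bot.state(); print(s["time"],s["ee_pos"].round(4),s["ft_force"].round(2),s["torque"].round(3),s["opening"])
for n in("scene","side"):
    p,d=eyes.grab_frame(n); W=world(n,d); r=(W[...,0]>.4)&(W[...,0]<.6)&(W[...,1]>-.48)&(W[...,1]<-.28)&(d>0)
    for lo,hi in((.01,.022),(.03,.09),(.09,.14)): blobs(W,r,lo,hi,15)
E
```

```text
contact True
19.2167 [ 0.4989 -0.3799  0.183 ] [0.32 0.63 6.  ] [-0.066  0.021  0.001] 0.0554339662949918
506 px [192. 300.] mean [ 0.5017 -0.3803  0.0153] circ 0.4985 -0.3803 r 0.0354
70 px [187. 294.] mean [ 0.5028 -0.3817  0.0604] circ 0.4991 -0.3818 r 0.0074
26 px [183. 288.] mean [ 0.5029 -0.3809  0.1004] circ 0.5003 -0.381 r 0.0063
198 px [348. 138.] mean [ 0.4997 -0.3741  0.0161] circ 0.4995 -0.3797 r 0.038
50 px [348. 128.] mean [ 0.5002 -0.374   0.0609] circ 0.5005 -0.3727 r 0.0087
42 px [349. 116.] mean [ 0.501  -0.3754  0.1126] circ 0.4995 -0.378 r 0.008
```

```bash
python3 - <<'E'
from h import *
hand.let_go(); bot.pause(.3)
bot.movel([.499,-.380,.25],v=.06); bot.movel([.499,-.380,.34],v=.2)
s=bot.state(); p,d=eyes.grab_frame("wrist"); W=world("wrist",d,T=wristT(s)); print("stand",s["time"])
r=(abs(W[...,0]-.5)<.1)&(abs(W[...,1]+.38)<.1)&(d>0); blobs(W,r,.18,.22,50); blobs(W,r,.01,.025,50)
bot.move_pose([.56,.06,.36],down(.1))
s=bot.state(); p,d=eyes.grab_frame("wrist"); W=world("wrist",d,T=wristT(s)); np.savez("pics/w2.npz",p=p,d=d,W=W)
r=(abs(W[...,0]-.58)<.2)&(abs(W[...,1])<.22)&(d>0); print(s["time"]);blobs(W,r,.05,.08,300)
h=(W[...,2]>.004)&(W[...,2]<.0135)&(np.hypot(W[...,0]-.6705,W[...,1]-.1175)<.06)&(d>0); blobs(W,h,-1,1,100)
cv2.imwrite("pics/w2.png",p[:,:,::-1])
E
```

```text
stand 22.3
3385 px [324. 189.] mean [ 0.5005 -0.3802  0.2021] circ 0.4988 -0.3801 r 0.0282
926 px [324. 145.] mean [ 0.5152 -0.3802  0.0141] circ 0.5 -0.3802 r 0.0346
23.9833
4242 px [375.  86.] mean [0.6602 0.0033 0.06  ] circ 0.6599 0.0028 r 0.0454
4099 px [462. 105.] mean [ 0.6494 -0.11    0.0599] circ 0.6491 -0.1112 r 0.0457
3571 px [286. 200.] mean [0.5052 0.1015 0.0675] circ 0.5031 0.102 r 0.0453
4169 px [287.  71.] mean [0.6717 0.118  0.0095] circ 0.6708 0.1177 r 0.0489
```

View pics/w2.png

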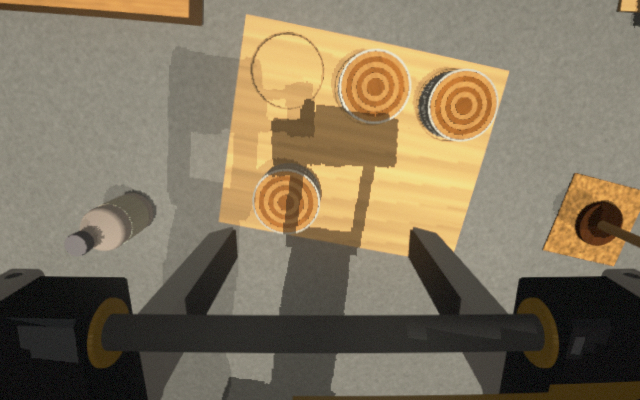

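The wrist view shows the empty recess ring at (287,71), the loose tin at (286,200), and the stand upright inside the mat at (600,222). Next I'll push the tin with closed fingers.

```bash
cat > push.py <<'E'
from h import *
R=np.array([.6708,.1177])
def tin():
    s=bot.state(); p,d=eyes.grab_frame("wrist"); W=world("wrist",d,T=wristT(s))
    e=s["ee_pos"][:2]; k=((W[...,2]>.056)&(W[...,2]<.074)&(d>0)&(np.hypot(W[...,0]-e[0],W[...,1]-e[1])<.13)).astype(np.uint8)
    n,l,st,c=cv2.connectedComponentsWithStats(k); i=1+np.argmax(st[1:,4])
    q=W[l==i]; (x,y),r=cv2.minEnclosingCircle(q[:,:2].astype(np.float32))
    print("t",round(s["time"],2),"tcp",s["ee_pos"].round(4),"tin",round(x,4),round(y,4),"r",round(r,4),"z",np.median(q[:,2]).round(4),"n",len(q)); return p,W
E
python3 - <<'E'
from push import *
hand.gripper_close(20)
C=np.array([.5031,.102]); u=(R-C)/np.linalg.norm(R-C); q=down(np.arctan2(u[1],u[0])); Z=.046
a=C-.078*u; bot.move_pose([*a,.15],q); bot.movel([*a,Z],v=.1)
b=C-.045*u
print("contact",bot.movel([*b,Z],v=.02,force_limit=1.5)); e=bot.state()["ee_pos"][:2]; print("offset",(C-e)@u, bot.state()["ft_force"])
tin()
e2=e+u*.06; e2=C-u*((C-e)@u)+u*.06
print(bot.movel([*e2,Z],v=.04,force_limit=15))
p,W=tin(); cv2.imwrite("pics/w3.png",p[:,:,::-1])
E
```

```text
contact True
offset 0.05477212772712451 [-0.63788577  0.03048182 -0.51221957]
t 28.75 tcp [0.4486 0.0969 0.0456] tin 0.4983 0.102 r 0.0499 z 0.0679 n 42979
False
t 30.47 tcp [0.5083 0.1025 0.0461] tin 0.5536 0.1057 r 0.0539 z 0.068 n 42573
```

View pics/w3.png

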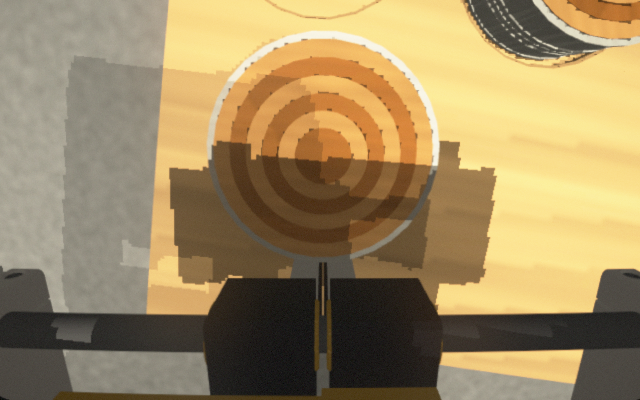

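Seen from the wrist, the tin is centred at about (323,156) and touches the fingers at (323,262). The recess rim is ahead at about (323,0). The finger pixels skew the enclosing circle, so I'll fit the circle only to contour points above the fingers.

```bash
cat >> push.py <<'E'
from scipy.optimize import least_squares
def tin():
    s=bot.state(); p,d=eyes.grab_frame("wrist"); W=world("wrist",d,T=wristT(s))
    k=((W[...,2]>.052)&(W[...,2]<.075)&(d>0)).astype(np.uint8); k[245:]=0
    k=cv2.morphologyEx(k,cv2.MORPH_CLOSE,np.ones((5,5)))
    n,l,st,c=cv2.connectedComponentsWithStats(k); i=l[156,323] or 1+np.argmax(st[1:,4])
    ct=max(cv2.findContours((l==i).astype(np.uint8),cv2.RETR_EXTERNAL,cv2.CHAIN_APPROX_NONE)[0],key=len)[:,0]
    ct=ct[(ct[:,1]<240)&(ct[:,1]>2)]; q=W[ct[:,1],ct[:,0]]; q=q[(q[:,2]>.045)]
    f=least_squares(lambda v:np.hypot(q[:,0]-v[0],q[:,1]-v[1])-.045,s["ee_pos"][:2]+[.05,0],loss="soft_l1",f_scale=.001)
    print("t",round(s["time"],2),"tcp",s["ee_pos"].round(4),"tin",f.x.round(4),"res",np.median(abs(f.fun)).round(4),"z",np.percentile(W[l==i][:,2],[5,50,95]).round(4)); return f.x,p
E
python3 - <<'E'
from push import *
C,_=tin(); Z=.046; D=.0548
for back in (.035,.0):
    g=R-C; u=g/np.linalg.norm(g); e=bot.state()["ee_pos"][:2]; print("go",g.round(4))
    bot.movel([*(e-.008*u),Z],v=.1)
    bot.movel([*(C-(D+.006)*u),Z],v=.06,attitude=down(np.arctan2(u[1],u[0])))
    t=R-u*(back+D-(0 if back else .001))
    print("stop",bot.movel([*t,Z],v=.035,force_limit=15))
    C,p=tin()
cv2.imwrite("pics/w4.png",p[:,:,::-1])
E
```

```text
t 30.52 tcp [0.5083 0.1025 0.0461] tin [0.5621 0.1071] res 0.0003 z [0.0665 0.068  0.0694]
go [0.1087 0.0106]
stop False
t 33.51 tcp [0.5814 0.109  0.046 ] tin [0.6353 0.1141] res 0.0003 z [0.0665 0.068  0.0694]
go [0.0355 0.0036]
stop False
t 35.42 tcp [0.6172 0.1122 0.046 ] tin [0.6709 0.1176] res 0.0003 z [0.0585 0.0599 0.0613]
```

View pics/w4.png

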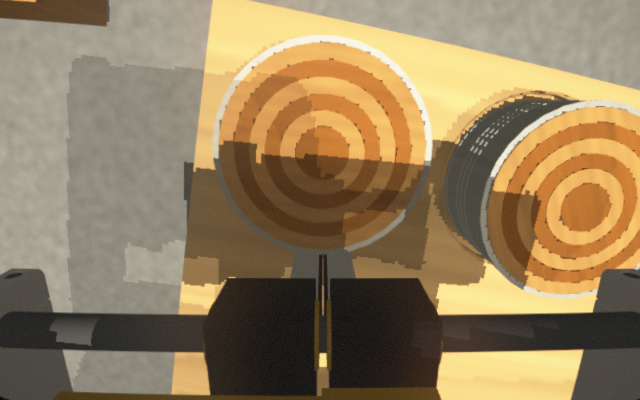

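The tin, centred at (323,150), now has its top at 60 mm, the same height as the seated tins, so it has dropped flat. I'll back off, rise, and make one last check.

```bash
python3 - <<'E'
from push import *
e=bot.state()["ee_pos"]
bot.movel([e[0]-.04,e[1]-.004,.046],v=.08); bot.movel([e[0]-.04,e[1]-.004,.36],v=.2); 
s=bot.state(); p,d=eyes.grab_frame("wrist"); W=world("wrist",d,T=wristT(s))
r=(abs(W[...,0]-.58)<.2)&(abs(W[...,1])<.22)&(d>0); blobs(W,r,.05,.08,300)
P,D=eyes.grab_frame("side"); V=world("side",D); r=(abs(V[...,0]-.5)<.1)&(abs(V[...,1]+.38)<.1)&(D>0); blobs(V,r,.18,.22,50); blobs(V,r,.01,.022,50)
print(s["time"]); cv2.imwrite("pics/f.png",P[:,:,::-1])
E
```

```text
4310 px [322.  84.] mean [0.6723 0.1177 0.06  ] circ 0.6715 0.1177 r 0.0455
4128 px [412. 103.] mean [0.6605 0.0036 0.0599] circ 0.6596 0.0031 r 0.0456
3947 px [498. 122.] mean [ 0.6495 -0.1095  0.0598] circ 0.6482 -0.1111 r 0.0459
193 px [349.  98.] mean [ 0.5007 -0.365   0.1986] circ 0.5003 -0.3727 r 0.0281
204 px [348. 138.] mean [ 0.5002 -0.3744  0.0156] circ 0.5036 -0.3792 r 0.0426
37.8417
```

View pics/f.png

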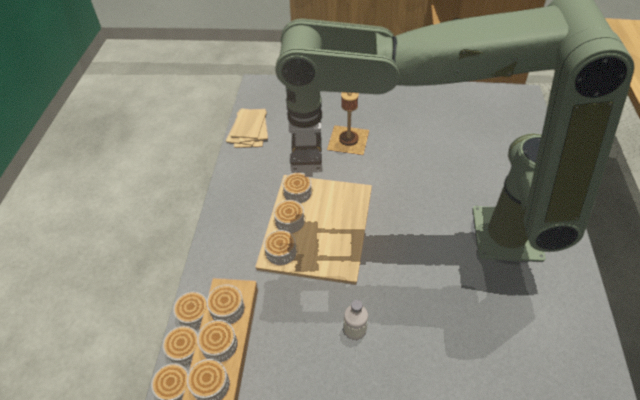

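The side view shows three tins seated at (297,185), (289,213) and (279,246). The stand is upright on the mat at (349,138), the bottle still stands at (355,322), and the arm is clear.

```bash
python3 -c "
from workcell import ticket; print(ticket.close_job())"
```

```text
the job is handed in; nothing more can be done
None
```

The job is handed in after about 38 s of robot time: the stand is upright with its whole foot on the mat, the loose tin is flat in the freed recess, and the other two tins and the glue bottle were left in place.

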